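# Ratchet-clamp the dowel block

## Robot

A 6-joint arm with a two-finger parallel gripper is mounted at the origin on the work surface. World frame = base frame: x ahead of the robot, y to its left, z up, the work surface at z = 0. Lengths are in mm, angles in degrees, forces in N, time in s.
With the tool pointing down it reaches from about 350 to 850 mm from the base axis. Payload 8.1 kg.
Tool frame: the origin (TCP) lies midway between the tips of the shut fingers; the grasp point (between the pads) lies 19 mm behind it (r.pinch_z is the distance from the TCP to the grasp point, in mm); z points along the fingers, y is the line along which they close (so a half turn about z gives the same grasp; the last joint's range is limited). The gripper opens to 85 mm and grips with 20 to 120 N. Pads are 22 mm wide; open, the fingers measure 114 mm over their backs; the gripper's body (76 mm by 85 mm) begins 54 mm behind the grasp point. The pads swing forward as they close: fully open they stand 13 mm farther back than shut.
Start: joints at [68.159, 7.471, 85.268, -0, 87.261, -4.893], TCP at [174.881, 573.953, 209.292] pointing down, gripper open.
Joint ranges: [-169.43, 169.43], [-51.17, 129.36], [1.28, 143.12], [-76.62, 256.62], [0, 156.53], [-152.29, 152.29]. Speed limits (degrees/s): [136.94, 136.94, 159.86, 180, 180, 180].

## Interface

Orientations are given as [roll, pitch, yaw] about the fixed x, y, z axes, in that order (R = Rz(yaw) Ry(pitch) Rx(roll)).
In Python, from bench import sensors, optics, job, r gives the robot as it stands.
- The arm moves only by the tool play_rows, never from a script. Its argument "motion" is a list that holds one entry, the list of rows, each a list of 6 numbers: the shift along the tool's x, y, z in cm, then the turn, a rotation vector about the tool's x, y, z in degrees. In form: [[[x, y, z, ax, ay, az], ...]]. A call has 1 to 5 rows; each row is the pose to reach, as a shift and turn from the pose commanded when the call began, along the tool's axes at that moment; what a row does not reach only later rows make up. A row lasts 1/10 s, in which the tool goes at most 50 mm and 8.59 degrees, less where a joint would pass 70% of its speed; a pose out of reach is approached as far as the arm can. A call with a gripper value outside its range is refused whole. "jaw" is the opening, from 0 (shut) to 1 (fully open), set as the call begins (left out, the last holds). The fingers move at their own pace and stop on an object; "squeeze" is the grip in N (left out, the last holds). Time passes only in rows, so rows that repeat a pose let the fingers close. It gives the time, the measured TCP pose, the force, the opening and the grip force at its end, in the units of the state.
- sensors.sense(): the state, without advancing time (a new reading comes with each control period).
- optics.snapshot(name): name is "scene" or "top" or "wrist"; returns a dict with "pixels" (420x560x3 uint8, red, green, blue), "mtx" (3x3 intrinsics, pixels), "R" (3x3) and "t" (3): a world point X has camera coordinates R X + t; the wrist camera has in their place "T_tool_cam" (4x4, takes a point from camera to tool coordinates, whose origin is the TCP and whose axes are the flange's). Camera axes: x right, y down, z forward; pixel columns grow to the right and rows downward; lengths in mm; the calibration is good to about 2 mm. A picture is of the moment at which its call begins: read the wrist's pose just before it. There is no depth.
- job.hand_in(): hands the job in; it is judged then, once.
The state is a dict: "time": time; "joint_pos": joint angles; "qd": joint speeds; "joint_efforts": joint torques, N m; "tool_pos": TCP position; "tcp_rot": TCP orientation; "ft_force": force on the tool from outside, world axes, zero at the start; "wrist_torque": the same for the moment, N m; "finger_gap": finger opening in mm; "grip_force": force on a finger pad.
Only numpy, scipy, OpenCV 4.12 (cv2) and the standard library are available. Lean on these libraries where they do the work, as an engineer would, in place of code of your own. Each camera call takes 0.05 s, during which the arm holds its last target. There are 200 camera calls.

## Task

Stand the small wooden block with the dowel (dowel up) on the wooden bed of the ratchet clamp, between the sprung pad and the fixed jaw, square to them, and let go of it. Then hold the clamp's T-handle and pump it in full strokes, one tooth each, until the pad grips the block with about 20 N: feel for the handle stiffening, and do not crush the block by pumping on. Leave the handle back at its rest stop, let go, push the ram only by its handle, and leave the other things on the table where they are.

Things in the scene. Friction and masses are not known exactly. Their poses are not given: they have to be found in the camera images.
- clamp: Ratchet clamp screwed to the table: grey base plate 320 x 100 x 12 thick. Origin on the table, on its centre line; x is the clamping direction (ram moves to +x, to the fixed jaw), z up. Along x (mm): base -185 to 135, handle pivot -100, notched ram -183 to -7, wooden bed 15 to 100 (56 wide, top 20 above the table), fixed jaw's face 100. The ratchet never lets the ram back.
- bed (a point): Point on the top of the wooden bed where the middle of the block's underside goes: clamp x 75, 20 mm above the table; axes as the clamp's. Anywhere between pad and fixed jaw will do along x (the pad pushes the block home against the jaw); keep it within about 6 mm sideways.
- fixed_jaw: Upright fixed jaw of the clamp, 60 wide, its top 70 above the table. Origin at the foot of its face, clamp x 100, 12 above the table; axes as the clamp's.
- ram: Notched steel ram, 16 wide, 8 mm pitch, slides along clamp x. Origin at clamp x 0, 55 above the table, before it moves. Carries a screw foot with a sprung round pad (27 dia, centre 46 above the table). The pad's face starts anywhere from clamp x 8 to 44, unreported: find contact by feel. Pad spring: 1.5 N/mm from first touch, 34 mm travel. Over 45 N crushes the block.
- handle (a point): Centre of the rubber T-handle bar, 18 dia x 80 long, along the clamp's y, on a flat stem 5 x 18 from below. It swings in the clamp's x-z plane at radius 150 about the pivot; at the rest stop it leans 0.20 rad from upright towards -x (bar centre about 174 above the table), at the forward stop 0.20 rad towards +x. No return spring: it must be pulled back.
- lever_pivot (a point): Axis of the handle lever (along the clamp's y), 27 mm above the table at clamp x -100; axes as the clamp's.
- lever (a joint): Handle angle, rad: 0 at the rest stop, 0.40 at the forward stop (60 mm on); both feel hard. Forward to 0.33 or more, then back to 0.04 or less, gains exactly one 8 mm tooth. Held still at 0.36 the free handle pushes back 0.7 to 2 N (clicks on the way: a few N more); once the pad bears, about 3 N more per tooth (12 N) of squeeze. 14 to 26 N left on the block reads 6 to 9.5 N there.
- block: The wooden block to clamp: 40 (its x) x 36 (its y) x 45 tall, about 60 g, with a wooden dowel 12 dia x 12 tall standing on its top. Origin at the centre of its underside, z up through the dowel. Its x goes along the clamp's x (either way round).
- block_center (a point): Middle of the block's body, 22.5 mm above its underside; axes as the block's. Grip it across its y (36 mm).
- spare: Bystander: plain wooden bar 70 x 30 x 28 lying flat, no dowel. Origin at the centre of its underside.
- glue: Bystander: small capped white bottle, 32 dia x 85 tall, upright. Origin under its centre.
- nozzle: Bystander: black plastic cone, 26 dia x 42 tall, upright. Origin under its centre.
- jar: Bystander: amber jar, 50 dia x 60 tall. Origin under its centre.
- driver: Bystander: screwdriver 170 long lying on the table.
- pot: Bystander: grey open pot 70 dia x 85 tall. Origin under its centre.
- roll: Bystander: flat cardboard disc 56 dia x 20 tall. Origin under its centre.
There are look-alikes about, which are no part of the job. Leave any purple or red look-alike of the block alone.

How it is judged:
By the outcome, as a careful person would: the job done as asked, in the order asked, and still so for the second after the job is handed in, with the robot touching nothing.
It also fails if it takes over 72 s, if anything falls off the work surface, if the arm or the gripper's body presses on something with over 40 N, if the wrist force passes 120 N, or if a joint passes its speed limit or range.

## Working session

There is one attempt and no reset: what is moved stays moved. The work goes in short steps, Python scripts to look and compute and a tool call to move; the robot and the scene stay as the last step left them, time stands still between calls to the robot, and variables do not carry over. Pictures are saved under pics/ and viewed, at most 10 in all, crops included, and the job is handed in when it is done.

Besides the shell and the picture viewer there is one more tool, called after "Emit:" as name(argument=value, ...), one argument or row to a line, values as JSON. play_rows: Moves the arm, as the interface text tells. Its arguments: {"type":"object","properties":{"motion":{"type":"array","items":{"type":"array","items":{"type":"array","items":{"type":"number"}}}},"jaw":{"type":"number"},"squeeze":{"type":"number"}},"required":["motion"]}

```bash
mkdir -p pics; cat > h.py <<'E'
import numpy as np, cv2
from bench import sensors, optics, job, r
from scipy.spatial.transform import Rotation as Ro
def snap(n,f):
    d=optics.snapshot(n); np.savez(f'pics/{f}.npz',**d); cv2.imwrite(f'pics/{f}.png',cv2.cvtColor(np.array(d['pixels']),cv2.COLOR_RGB2BGR)); return d
def ray(d,uv,z):
    K=np.array(d['mtx']);R=np.array(d['R']);t=np.array(d['t']).ravel()
    c=-R.T@t; v=R.T@np.linalg.inv(K)@np.array([uv[0],uv[1],1.]); return c+v*(z-c[2])/v[2]
def proj(d,X):
    p=np.array(d['mtx'])@(np.array(d['R'])@np.array(X,float)+np.array(d['t']).ravel()); return p[:2]/p[2]
E
python3 - <<'E'
from h import *
a=snap('top','top0'); b=snap('scene','scene0')
t=np.vstack([a['pixels']]); 
print(sensors.sense()); print(a['mtx'],a['R'],a['t'])
E
```

```text
{'time': 0.1, 'joint_pos': array([ 6.81594097e+01,  7.51135705e+00,  8.53237235e+01,  4.59113827e-04,
        8.72633363e+01, -4.89201438e+00]), 'qd': array([-0.06213408, -0.09702414, -0.15120059, -0.02170453, -0.054481  ,
       -0.0883811 ]), 'joint_efforts': array([ 8.73006265e-04, -5.70952392e+01, -5.01941800e+01, -1.37634902e-04,
        8.13972816e-03,  1.34597724e-05]), 'tool_pos': array([174.66853614, 573.44013751, 208.33682403]), 'tcp_rot': array([-1.79901981e+02, -8.84967775e-03,  1.63051394e+02]), 'ft_force': array([-0.28918664, -0.51173532, -0.1978577 ]), 'wrist_torque': array([ 0.04489288, -0.03358135, -0.07344264]), 'grip_force': 0.0, 'finger_gap': 85.2976586191328}
[[441.89596385   0.         283.36174837]
 [  0.         441.89596385 213.91367084]
 [  0.           0.           1.        ]] [[ 0.01547838 -0.99972753  0.01747238]
 [-0.99555469 -0.01703272 -0.09263232]
 [ 0.09290469 -0.01596091 -0.99554707]] [ -14.16103765  588.63995263 1164.45978638]
```

View pics/top0.png

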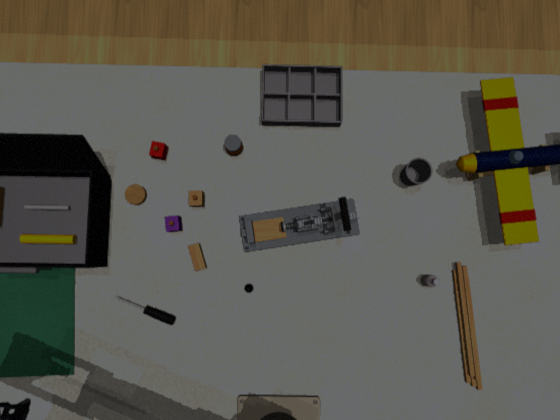

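View pics/scene0.png

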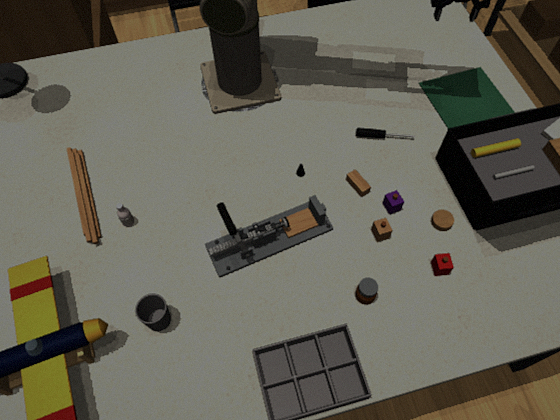

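The top view shows the plain block near (196,198), the clamp from (240,235) to (358,215) with its jaw on the left, and the handle near (345,214). Red and purple look-alikes sit near (158,150) and (172,223).

```bash
python3 - <<'E'
import cv2,numpy as np
im=cv2.imread('pics/top0.png')
im=np.clip(im.astype(float)*1.8,0,255).astype('uint8')
c=cv2.resize(im[185:260,170:370],None,fx=4,fy=4,interpolation=cv2.INTER_CUBIC)
d=cv2.resize(im[180:220,180:230],None,fx=7,fy=7,interpolation=cv2.INTER_CUBIC)
o=np.zeros((580,800,3),'uint8');o[:300]=c;o[300:580,:350]=d;cv2.imwrite('pics/c1.png',o)
E
```

```text
(no output)
```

View pics/c1.png

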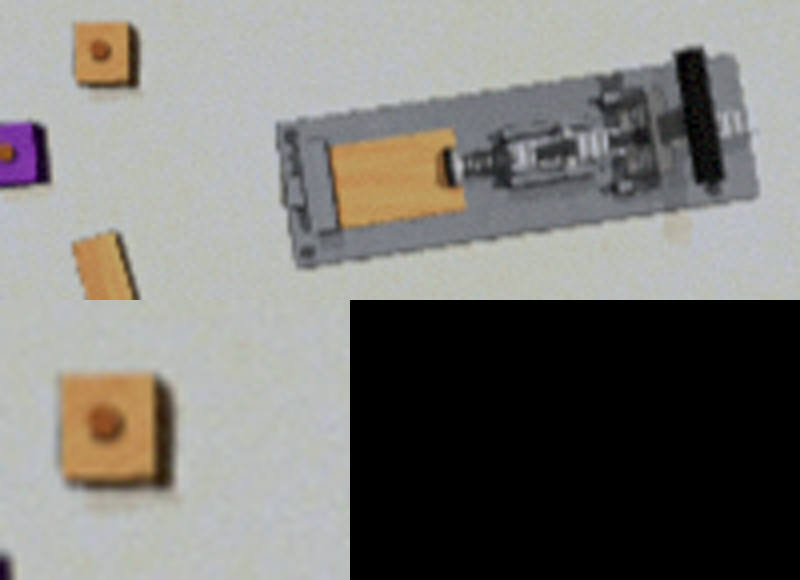

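```bash
python3 - <<'E'
from h import *
d=dict(np.load('pics/top0.npz'))
c=lambda x,y:((x+.5)/4-.5+170,(y+.5)/4-.5+185)
P=[ray(d,c(*p),12)[:2] for p in [(276,122),(298,268),(759,196),(737,54)]]
print(np.round(P,1),[np.linalg.norm(P[i]-P[i-3]) for i in range(4)])
x=(P[0]+P[1]-P[2]-P[3])/2; print('ang',np.degrees(np.arctan2(x[1],x[0])), np.degrees(np.arctan2(*(P[0]-P[1]+P[3]-P[2])[::-1])))
x/=np.linalg.norm(x); o=np.mean(P,0)+25*x; print('origin',o,'bed',o+75*x,'handle rest',o-129.8*x, 'padface', (ray(d,c(440,165),46)[:2]-o)@x)
print('handle', ray(d,c(697,117),174), 'jawtop',[(ray(d,c(*p),70)[:2]-o)@x for p in [(328,142),(338,230)]])
e=lambda x,y:((x+.5)/7-.5+180,(y-300+.5)/7-.5+180)
B=[ray(d,e(*p),45)[:2] for p in [(60,375),(157,375),(160,482),(66,485)]]
print(np.round(B,1),[np.linalg.norm(B[i]-B[i-3]) for i in range(4)],np.mean(B,0)); print('dowel',ray(d,e(103,421),57))
w=optics.snapshot('wrist'); print(np.round(w['T_tool_cam'],3))
E
```

```text
[[ 584.8  117.1]
 [ 485.9   99.8]
 [ 539.8 -213.1]
 [ 637.1 -198. ]] [np.float64(100.41920623510683), np.float64(317.5131813391754), np.float64(98.54614342789439), np.float64(319.4340763317515)]
ang 99.59363256020283 9.38464595011819
origin [557.74506296 -23.89865072] bed [545.24562527  50.05244161] handle rest [ 579.37742312 -151.88334119] padface 29.066890028837523
handle [ 577.66187377 -145.6264851   174.        ] jawtop [np.float64(99.07384687446266), np.float64(100.9492481877173)]
[[645.9 250. ]
 [646.6 213.3]
 [605.7 210.8]
 [603.9 246.3]] [np.float64(36.75384830083791), np.float64(40.9756173884266), np.float64(35.50297431463421), np.float64(42.16731716498933)] [625.55378015 230.09727788]
dowel [627.07725107 230.89413503  57.        ]
[[   0.      -0.961   -0.275   70.138]
 [   1.       0.       0.       0.206]
 [  -0.      -0.275    0.961 -165.951]
 [   0.       0.       0.       1.   ]]
```

```bash
cat >> h.py <<'E'
def R_(e): return Ro.from_euler('xyz',e,degrees=True)
def rel(p,e,p0=None,e0=None):
    s=sensors.sense(); p0=s['tool_pos'] if p0 is None else p0; e0=s['tcp_rot'] if e0 is None else e0
    A=R_(e0); v=A.inv().apply(np.array(p)-p0)/10; w=(A.inv()*R_(e)).as_rotvec(degrees=True)
    return np.round(np.r_[v,w],2).tolist()
O=np.array([557.7,-23.9]); ANG=99.5
def clamp(x,y,z):
    c,s=np.cos(np.radians(ANG)),np.sin(np.radians(ANG)); return np.array([O[0]+c*x-s*y,O[1]+s*x+c*y,z])
E
python3 -c "
from h import *
print(rel([600,231,170],[180,0,182],[174.881,573.953,209.292],[180,0,163.05]))"
```

```text
[-50.66, -20.41, 3.93, -0.0, 0.0, -18.95]
```

Emit:
play_rows(
  motion=[
    [[-25,-10,2,0,0,-10],[-25,-10,2,0,0,-10],[-25,-10,2,0,0,-10],[-25,-10,2,0,0,-10],[-25,-10,2,0,0,-10]],
  ],
)

```text
time: 0.65
tool_pos: [368.4, 418.0, 190.6]
tcp_rot: [-180.0, -0.0, 173.1]
ft_force: [1.0, -0.3, 0.7]
finger_gap: 85.7
grip_force: 0.0
```

```bash
python3 -c "
from h import *
s=sensors.sense();print(s['tool_pos'],s['tcp_rot'],s['time'])
print(rel([600,231,170],[180,0,182]))"
```

```text
[368.39123795 417.96568996 190.5990745 ] [-1.79989876e+02 -8.86983609e-03  1.73073589e+02] 0.65
[-25.25, -15.77, 2.06, -0.01, -0.01, -8.93]
```

Emit:
play_rows(
  motion=[
    [[-25,-15.5,2,0,0,-9],[-25,-15.5,2,0,0,-9],[-25,-15.5,2,0,0,-9],[-25,-15.5,2,0,0,-9],[-25,-15.5,2,0,0,-9]],
  ],
)

```text
time: 1.15
tool_pos: [560.1, 264.2, 173.9]
tcp_rot: [180.0, -0.0, -178.0]
ft_force: [0.3, 0.6, 0.3]
finger_gap: 85.5
grip_force: 0.0
```

```bash
python3 -c "
from h import *
s=sensors.sense();print(s['tool_pos'],s['tcp_rot'],s['time'])
print(rel([600,231,170],[180,0,182]))"
```

```text
[560.09480466 264.19071508 173.86304076] [ 1.79999457e+02 -1.93405462e-02 -1.77950692e+02] 1.15
[-3.87, -3.46, 0.38, 0.0, -0.02, 0.05]
```

Emit:
play_rows(
  motion=[
    [[-3.8,-3.4,0.4,0,0,0],[-3.8,-3.4,0.4,0,0,0],[-3.8,-3.4,0.4,0,0,0]],
  ],
)

```text
time: 1.45
tool_pos: [598.4, 231.9, 169.2]
tcp_rot: [-180.0, -0.1, -178.1]
ft_force: [0.1, 1.0, -0.2]
finger_gap: 85.2
grip_force: 0.0
```

```bash
python3 -c "
from h import *
s=sensors.sense();print(s['tool_pos'],s['tcp_rot'],s['time'])
d=snap('wrist','w1'); np.savez('pics/w1s.npz',p=s['tool_pos'],e=s['tcp_rot'])
im=cv2.imread('pics/w1.png');cv2.imwrite('pics/w1b.png',np.clip(im*1.6,0,255).astype('uint8'))"
```

```text
[598.40250946 231.85673466 169.17345627] [-1.79988019e+02 -1.05424212e-01 -1.78099885e+02] 1.45
```

View pics/w1b.png

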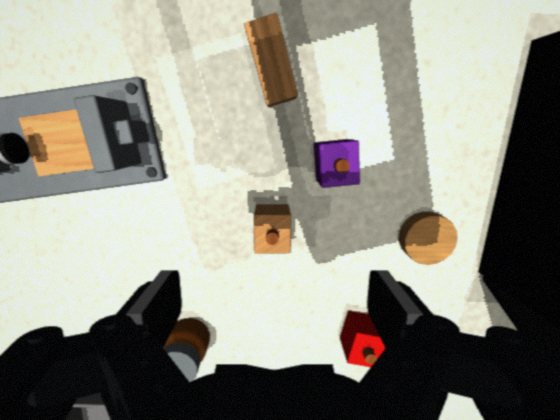

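The wrist view shows the block at about (272,235) with its dowel at (272,237); its robot-side face is the dark strip at rows 205–224. The clamp jaw is at the left (115,130). I'll check this with a model overlay in an enlarged crop.

```bash
cat >> h.py <<'E'
def wristcam(d,p,e):
    T=np.array(d['T_tool_cam']); W=np.eye(4); W[:3,:3]=R_(e).as_matrix(); W[:3,3]=p
    C=np.linalg.inv(W@T); return dict(mtx=d['mtx'],R=C[:3,:3],t=C[:3,3])
def box(cx,cy,yaw,z0=0,lx=40,ly=36,h=45):
    c,s=np.cos(np.radians(yaw)),np.sin(np.radians(yaw))
    return np.array([[cx+c*a*lx/2-s*b*ly/2,cy+s*a*lx/2+c*b*ly/2,z0+z] for z in (0,h) for a,b in ((1,1),(1,-1),(-1,-1),(-1,1))])
E
python3 -c "
from h import *
q=np.load('pics/w1s.npz'); d=wristcam(dict(np.load('pics/w1.npz')),q['p'],q['e'])
im=cv2.imread('pics/w1b.png'); S=7; c=cv2.resize(im[180:265,225:320],None,fx=S,fy=S,interpolation=cv2.INTER_CUBIC)
B=box(626,230.5,2)
P=[((proj(d,x)-[225,180]+.5)*S).astype(int) for x in B]
for i in range(4):
    cv2.line(c,P[i],P[(i+1)%4],(255,0,0),1);cv2.line(c,P[4+i],P[4+(i+1)%4],(0,255,0),1)
cv2.imwrite('pics/c2.png',c); print(d['mtx'][0,0])"
```

```text
315.3598108666728
```

View pics/c2.png

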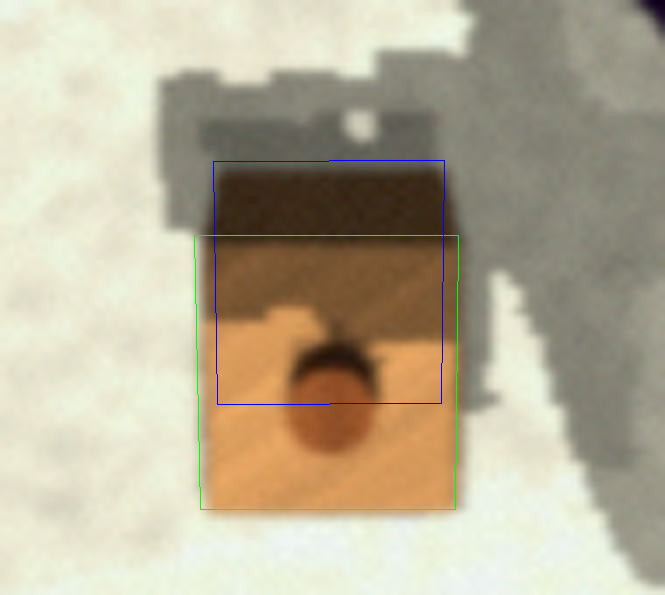

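```bash
python3 -c "
from h import *
s=sensors.sense();print(s['tool_pos'])
print(rel([626.4,231.3,11],[180,0,181.5]))"
```

```text
[597.74238369 233.0509927  169.60836192]
[-2.88, -0.28, 15.86, 0.01, -0.08, 0.5]
```

Emit:
play_rows(
  motion=[
    [[-2.8,-0.15,3,0,0,0],[-2.8,-0.15,8,0,0,0],[-2.8,-0.15,12,0,0,0],[-2.8,-0.15,12,0,0,0],[-2.8,-0.15,12,0,0,0]],
  ],
)

```text
time: 2.0
tool_pos: [624.8, 233.8, 50.5]
tcp_rot: [-180.0, -0.1, -177.9]
ft_force: [1.8, 0.2, 1.5]
finger_gap: 85.2
grip_force: 0.0
```

```bash
python3 -c "
from h import *
s=sensors.sense();print(s['tool_pos'],s['qd'],r.pinch_z)
print(rel([626.4,231.3,11],[180,0,181.5]))
optics.snapshot('top');s=sensors.sense();print(s['tool_pos'])"
```

```text
[624.80252926 233.78400356  50.51493429] [-0.54626669 -2.59023652 -3.45743052 -0.12558082  0.03262343 -0.04007295] 18.700000000000003
[-0.16, -0.25, 3.95, -0.02, -0.1, 0.65]
[626.79716303 234.08136027  52.90993191]
```

Emit:
play_rows(
  motion=[
    [[0,-0.25,2,0,0,0.5],[0,-0.25,3.9,0,0,0.5],[0,-0.25,3.9,0,0,0.5],[0,-0.25,3.9,0,0,0.5]],
  ],
)

```text
time: 2.45
tool_pos: [627.7, 231.0, 14.3]
tcp_rot: [179.9, 0.2, -178.4]
ft_force: [0.9, -0.6, -0.2]
finger_gap: 85.3
grip_force: 0.0
```

Emit:
play_rows(
  motion=[
    [[0,0,0,0,0,0],[0,0,0,0,0,0],[0,0,0,0,0,0],[0,0,0,0,0,0],[0,0,0,0,0,0]],
  ],
  jaw=0.3,
  squeeze=30,
)

```text
time: 2.95
tool_pos: [627.0, 230.5, 12.3]
tcp_rot: [180.0, 0.1, -178.4]
ft_force: [-0.5, -0.2, 4.8]
finger_gap: 35.1
grip_force: 30.8
```

Emit:
play_rows(
  motion=[
    [[0,0,-4,0,0,0],[0,0,-9,0,0,0],[0,0,-12,0,0,8],[2,-4,-12,0,0,16],[4,-8,-12,0,0,24]],
  ],
)

```text
time: 3.45
tool_pos: [589.0, 149.2, 132.9]
tcp_rot: [179.9, 0.2, 157.3]
ft_force: [0.2, -1.7, -1.2]
finger_gap: 35.1
grip_force: 30.5
```

```bash
python3 -c "
from h import *
s=sensors.sense();print(s['tool_pos'],s['tcp_rot'],s['ft_force'])
print(clamp(72,0,0),rel(clamp(72,0,130),[180,0,99.5]))"
```

```text
[589.04748974 149.17864356 132.89600676] [1.79912131e+02 1.55966161e-01 1.57342810e+02] [ 0.151805   -1.6618452  -1.15203674]
[545.81657238  47.11256331   0.        ] [0.06, -11.08, 0.27, 0.16, 0.1, 57.84]
```

Emit:
play_rows(
  motion=[
    [[0,-2,0,0,0,8],[0,-4,0,0,0,16],[0,-6,0,0,0,24],[0,-8,0,0,0,32],[0,-10,0,0,0,40]],
  ],
)

```text
time: 3.95
tool_pos: [549.5, 55.9, 130.9]
tcp_rot: [-180.0, -0.0, 117.2]
ft_force: [-0.5, -0.3, -1.9]
finger_gap: 35.0
grip_force: 30.5
```

```bash
python3 -c "
from h import *
s=sensors.sense();print(s['tool_pos'],s['tcp_rot'],s['ft_force'])
print(clamp(72,0,0),rel(clamp(72,0,130),[180,0,99.5]))"
```

```text
[549.46915029  55.90170844 130.86634885] [-1.79957955e+02 -1.50854966e-02  1.17219418e+02] [-0.50104719 -0.33083772 -1.88624422]
[545.81657238  47.11256331   0.        ] [-0.61, -0.73, 0.09, -0.04, -0.01, 17.72]
```

Emit:
play_rows(
  motion=[
    [[-0.6,-0.7,0,0,0,8],[-0.6,-0.7,0,0,0,16],[-0.6,-0.7,0,0,0,17.7],[-0.6,-0.7,0,0,0,17.7],[-0.6,-0.7,0,0,0,17.7]],
  ],
)

```text
time: 4.45
tool_pos: [546.7, 48.4, 131.1]
tcp_rot: [-180.0, -0.0, 100.1]
ft_force: [1.3, 0.8, -0.3]
finger_gap: 35.3
grip_force: 30.5
```

```bash
python3 -c "
from h import *
s=sensors.sense();print(s['tool_pos'],s['tcp_rot'],s['time'])
d0=snap('wrist','w2'); s2=sensors.sense();print(s2['tool_pos']);np.savez('pics/w2s.npz',p=s['tool_pos'],e=s['tcp_rot'])
d=wristcam(d0,s['tool_pos'],s['tcp_rot'])
im=np.clip(cv2.imread('pics/w2.png')*1.6,0,255).astype('uint8')
S=1.4;im=cv2.resize(im,None,fx=S,fy=S,interpolation=cv2.INTER_CUBIC)
def L(pts,col):
    P=[((proj(d,clamp(*x))+.5)*S).astype(int) for x in pts]
    for i in range(len(P)-1): cv2.line(im,P[i],P[i+1],col,1)
L([(135,50,12),(135,-50,12),(-60,-50,12),(-60,50,12),(135,50,12)],(0,255,0))
L([(100,30,70),(100,-30,70)],(0,0,255)); L([(15,28,20),(100,28,20),(100,-28,20),(15,-28,20),(15,28,20)],(255,0,0))
L([(100,0,70),(130,0,12)],(0,0,255))
cv2.imwrite('pics/w2b.png',im)"
```

```text
[546.69979393  48.37752747 131.08145327] [-1.79978561e+02 -4.78370255e-03  1.00051406e+02] 4.45
[546.77588425  48.39787851 131.17113552]
```

View pics/w2b.png

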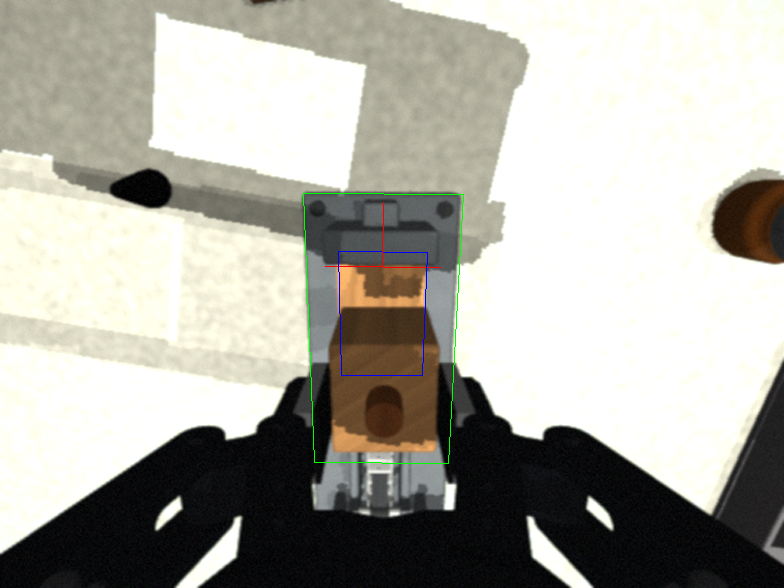

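The overlay of the clamp model fits the picture: jaw edge at row 266, base sides at columns 305–460. The block (centre column 384) lines up with the clamp's centre line (383), so I can lower it.

Emit:
play_rows(
  motion=[
    [[-0.1,0,4,0,0,0.5],[-0.1,0,7.5,0,0,0.5],[-0.1,0,9,0,0,0.5],[-0.1,0,9.5,0,0,0.5],[-0.1,0,9.5,0,0,0.5]],
  ],
)

```text
time: 5.0
tool_pos: [547.0, 47.3, 36.4]
tcp_rot: [-180.0, -0.0, 99.4]
ft_force: [0.3, 0.0, 0.2]
finger_gap: 34.8
grip_force: 30.5
```

```bash
python3 -c "
from h import *
s=sensors.sense();print(s['tool_pos'],s['tcp_rot'],s['ft_force'])
optics.snapshot('top')
s=sensors.sense();print(s['tool_pos'],s['tcp_rot'],s['ft_force'])"
```

```text
[547.04465026  47.28660361  36.42963934] [-1.79975189e+02 -3.90711419e-03  9.93966391e+01] [0.30412994 0.02966276 0.22321464]
[547.93895582  47.28258017  37.5418186 ] [1.79916447e+02 1.39641295e-02 9.93876617e+01] [-0.92765709 -0.305369   -0.10428547]
```

Down in small steps until it touches the bed.

Emit:
play_rows(
  motion=[
    [[0,0,0.2,0,0,0],[0,0,0.35,0,0,0],[0,0,0.45,0,0,0],[0,0,0.45,0,0,0]],
  ],
)

```text
time: 5.45
tool_pos: [547.4, 47.2, 32.3]
tcp_rot: [179.9, 0.0, 99.4]
ft_force: [0.4, -0.2, -0.6]
finger_gap: 35.0
grip_force: 30.6
```

Emit:
play_rows(
  motion=[
    [[0,0,0.05,0,0,0],[0,0,0.1,0,0,0],[0,0,0.1,0,0,0]],
  ],
)

```text
time: 5.75
tool_pos: [547.5, 47.2, 32.2]
tcp_rot: [180.0, 0.0, 99.4]
ft_force: [-4.2, -0.1, 9.7]
finger_gap: 35.1
grip_force: 31.6
```

Emit:
play_rows(
  motion=[
    [[0,0,-0.05,0,0,0],[0,0,-0.05,0,0,0],[0,0,-0.05,0,0,0],[0,0,-0.05,0,0,0]],
  ],
  jaw=0.9,
)

```text
time: 6.15
tool_pos: [546.8, 47.2, 31.1]
tcp_rot: [-180.0, -0.0, 99.3]
ft_force: [0.8, 0.4, -0.5]
finger_gap: 77.0
grip_force: 0.0
```

Emit:
play_rows(
  motion=[
    [[0,0,-3,0,0,0],[0,0,-8,0,0,0],[0,0,-13,0,0,0],[0,0,-18,0,0,0],[0,0,-22,0,0,0]],
  ],
)

```text
time: 6.65
tool_pos: [547.4, 47.2, 254.7]
tcp_rot: [179.8, 0.0, 99.4]
ft_force: [1.2, 0.5, -0.0]
finger_gap: 76.5
grip_force: 0.0
```

```bash
cat >> h.py <<'E'
def hp(th,dx=0,back=0,roll=0):
    # TCP pose gripping bar at lever angle th; axis of tool along lever
    a=th-0.2  # lean towards +x
    L=150-PZ+back; x=-100+L*np.sin(a)+dx; z=27+L*np.cos(a)
    # tool yaw 9.5: tool x=(cos9.5,sin9.5)= -clamp y ; lean about clamp y by a
    Rt=Ro.from_euler('z',ANG,degrees=True)*Ro.from_euler('y',a)*Ro.from_euler('z',-ANG,degrees=True)*R_([180,0,ANG-90])
    return clamp(x,0,z), Rt.as_euler('xyz',degrees=True)
PZ=18.7
E
python3 -c "
from h import *
s=sensors.sense();print(s['tool_pos'],s['tcp_rot'],s['time'])
snap('scene','s3');snap('top','t3')
p,e=hp(0,back=70);print(p,e,hp(0));print(rel(p,e))
a=cv2.imread('pics/s3.png')[180:290,190:410];b=cv2.imread('pics/t3.png')[190:260,230:370]
o=np.vstack([cv2.resize(a,(600,300),interpolation=2),cv2.resize(b,(600,300),interpolation=2)]);cv2.imwrite('pics/c3.png',np.clip(o*1.6,0,255).astype('uint8'))"
```

```text
[547.41399313  47.17208253 254.71971541] [1.79843668e+02 2.67391343e-02 9.93517335e+01] 6.65
[ 580.80536693 -161.97222835  224.28740212] [-168.5408441    0.           9.5      ] (array([ 578.51007412, -148.25609932,  155.68274167]), array([-168.5408441,    0.       ,    9.5      ]))
[-21.12, -0.45, 3.54, 9.64, 8.54, 89.59]
```

View pics/c3.png

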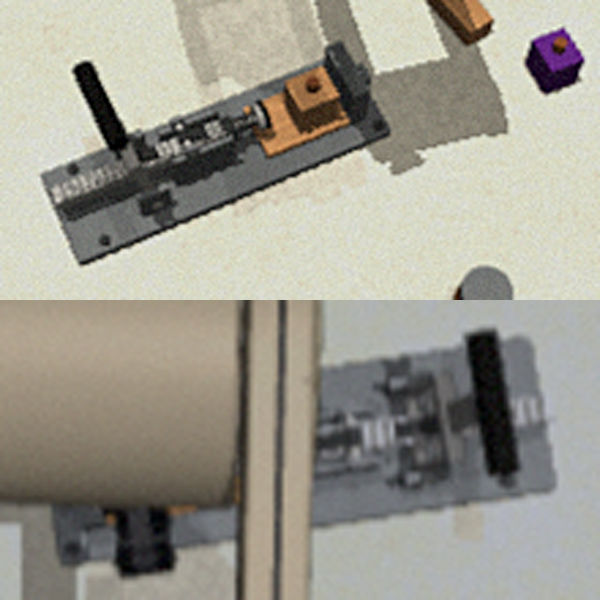

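The scene crop shows the block standing upright, dowel up, on the bed against the jaw. The handle bar centre is at about (227,219) in scene pixels and (345,214) in top pixels.

Emit:
play_rows(
  motion=[
    [[-3,0,0,0,0,8],[-7,0,0,0,0,16],[-11,0,0,0,0,24],[-15,0,0,0,0,32],[-19,0,0,0,0,40]],
  ],
  jaw=0.7,
)

```text
time: 7.25
tool_pos: [577.7, -141.8, 250.5]
tcp_rot: [-180.0, 0.0, 59.0]
ft_force: [0.1, -0.3, 0.3]
finger_gap: 59.8
grip_force: 0.0
```

```bash
python3 -c "
from h import *
s=sensors.sense();print(s['tool_pos'],s['tcp_rot'],s['time'])
p,e=hp(0,back=60);print(rel(p,e))
S=dict(np.load('pics/scene0.npz'));T=dict(np.load('pics/top0.npz'))
for th in (0,.05,.1):
  a=th-.2; X=clamp(-100+150*np.sin(a),0,27+150*np.cos(a)); print(th,proj(S,X),proj(T,X), [proj(S,clamp(-100+150*np.sin(a),y,27+150*np.cos(a))) for y in (40,-40)])"
```

```text
[ 577.69139538 -141.76003467  250.47249077] [-1.79957437e+02  5.49112100e-03  5.90332413e+01] 7.25
[-1.42, 1.18, 3.6, 10.7, 4.98, 49.36]
0 [224.73109121 218.89208637] [346.52601986 213.3060653 ] [array([218.31241697, 204.96111432]), array([231.37299039, 233.30754168])]
0.05 [227.75206132 217.39272504] [343.54369323 213.71432047] [array([221.28487711, 203.49179643]), array([234.44407639, 231.77691771])]
0.1 [230.81019807 215.96750111] [340.50635857 214.14171769] [array([224.29590968, 202.09959942]), array([237.55080145, 230.31719206])]
```

Emit:
play_rows(
  motion=[
    [[-0.3,0.3,0.6,2,1,8],[-0.6,0.6,1.2,4,2,16],[-0.9,0.8,1.8,6,3,24],[-1.2,1,2.4,8,4,32],[-1.4,1.2,3.0,9,4.5,40]],
  ],
)

```text
time: 7.75
tool_pos: [580.7, -159.0, 219.7]
tcp_rot: [-170.1, -1.0, 18.8]
ft_force: [0.5, 0.3, 0.8]
finger_gap: 60.2
grip_force: 0.0
```

```bash
python3 -c "
from h import *
s=sensors.sense();print(s['tool_pos'],s['tcp_rot'],s['time'])
p,e=hp(0.02,back=50);print(rel(p,e));p,e=hp(0.02);print(rel(p,e))"
```

```text
[ 580.73499084 -159.04680774  219.73088678] [-170.06189105   -1.01070335   18.7763373 ] 7.75
[0.01, -0.21, 1.49, 0.29, 0.64, 9.31]
[0.07, -0.23, 6.49, 0.29, 0.64, 9.31]
```

Emit:
play_rows(
  motion=[
    [[0,-0.2,0.5,0.1,0.3,5],[0,-0.2,1,0.3,0.6,9.3],[0,-0.2,3,0.3,0.6,9.3],[0.1,-0.2,5,0.3,0.6,9.3],[0.1,-0.2,6.2,0.3,0.6,9.3]],
  ],
)

```text
time: 8.25
tool_pos: [577.9, -145.3, 158.0]
tcp_rot: [-169.7, 0.1, 9.9]
ft_force: [-0.0, -0.6, -0.1]
finger_gap: 59.9
grip_force: 0.0
```

Emit:
play_rows(
  motion=[
    [[0,0,0,0,0,0],[0,0,0,0,0,0]],
  ],
)

```text
time: 8.45
tool_pos: [578.9, -145.9, 160.7]
tcp_rot: [-169.8, -0.1, 9.9]
ft_force: [-0.3, -0.3, 0.8]
finger_gap: 59.8
grip_force: 0.0
```

```bash
python3 -c "
from h import *
s=sensors.sense();print(s['tool_pos'],s['tcp_rot'],s['time'])
p,e=hp(0.02);print(rel(p,e))"
```

```text
[ 578.94802872 -145.93183278  160.66223903] [-1.69797404e+02 -7.19263269e-02  9.89840004e+00] 8.45
[-0.08, 0.04, 0.45, 0.11, 0.0, 0.4]
```

Emit:
play_rows(
  motion=[
    [[-0.05,0,0.3,0.1,0,0.4],[-0.05,0,0.3,0.1,0,0.4],[-0.05,0,0.3,0.1,0,0.4],[-0.05,0,0.3,0.1,0,0.4],[-0.05,0,0.3,0.1,0,0.4]],
  ],
  jaw=0.1,
  squeeze=40,
)

```text
time: 8.95
tool_pos: [579.6, -146.5, 160.3]
tcp_rot: [-169.9, -0.2, 9.5]
ft_force: [-2.1, -2.2, 10.4]
finger_gap: 8.9
grip_force: 9.7
```

Emit:
play_rows(
  motion=[
    [[0,0,0,0,0,0],[0,0,0,0,0,0]],
  ],
)

```text
time: 9.15
tool_pos: [579.5, -146.5, 160.3]
tcp_rot: [-169.9, -0.2, 9.5]
ft_force: [-2.1, -1.8, 9.9]
finger_gap: 8.6
grip_force: 9.7
```

```bash
python3 -c "
from h import *
a=snap('wrist','w4');b=snap('scene','s4')
a=cv2.resize(cv2.imread('pics/w4.png')[150:420,100:460],(720,540)); 
b=cv2.resize(cv2.imread('pics/s4.png')[170:270,180:300],(720,600),interpolation=2)
o=np.hstack([cv2.resize(a,(400,300)),cv2.resize(b,(400,300))]);cv2.imwrite('pics/c4.png',np.clip(o*1.8,0,255).astype('uint8'))"
```

```text
(no output)
```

View pics/c4.png

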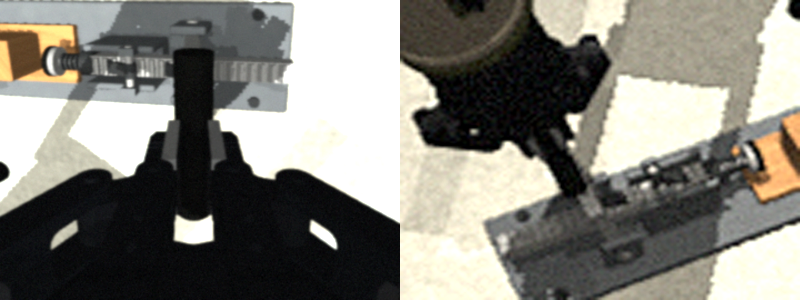

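The wrist view shows the bar between the two pads, at about column 193. The 8.6 mm gap and 10 N upward force don't match an 18 mm bar, so I'll reopen and check.

Emit:
play_rows(
  motion=[
    [[0,0,0,0,0,0],[0,0,0,0,0,0],[0,0,0,0,0,0]],
  ],
  jaw=0.5,
)

```text
time: 9.55
tool_pos: [578.2, -145.4, 157.3]
tcp_rot: [-169.7, 0.0, 9.5]
ft_force: [0.1, -0.9, -0.6]
finger_gap: 42.7
grip_force: 0.0
```

```bash
python3 -c "
from h import *
s=sensors.sense();print(s['tool_pos'],s['tcp_rot'],s['time'],s['ft_force'],s['wrist_torque'])
q=np.array(hp(0)[0]);print(hp(0),hp(.02), rel(*hp(0)))"
```

```text
[ 578.23404629 -145.37789542  157.32022024] [-1.69687889e+02  6.75201547e-03  9.50102945e+00] 9.55 [ 0.145903   -0.86878351 -0.61050045] [-0.04351708 -0.01734239  0.01059533]
(array([ 578.51007412, -148.25609932,  155.68274167]), array([-168.5408441,    0.       ,    9.5      ])) (array([ 578.08446583, -145.7127645 ,  156.17867686]), array([-169.68675969,    0.        ,    9.5       ])) [-0.02, 0.31, 0.11, 1.15, 0.01, -0.0]
```

Emit:
play_rows(
  motion=[
    [[0,0.1,0.7,0.5,0,0],[0,0.1,0.7,0.5,0,0],[0,0.1,0.7,0.5,0,0]],
  ],
)

```text
time: 9.85
tool_pos: [577.9, -145.1, 149.6]
tcp_rot: [-169.2, 0.1, 9.5]
ft_force: [0.5, -0.8, -0.2]
finger_gap: 42.9
grip_force: 0.0
```

Emit:
play_rows(
  motion=[
    [[0,0,0,0,0,0],[0,0,0,0,0,0],[0,0,0,0,0,0],[0,0,0,0,0,0]],
  ],
  jaw=0.15,
)

```text
time: 10.25
tool_pos: [578.4, -145.3, 150.8]
tcp_rot: [-169.2, -0.0, 9.5]
ft_force: [-1.0, -0.2, 1.9]
finger_gap: 16.1
grip_force: 39.3
```

```bash
cat >> h.py <<'E'
def state():
    s=sensors.sense(); p=s['tool_pos']; c=np.array([np.cos(np.radians(ANG)),np.sin(np.radians(ANG))])
    x=(p[:2]-O)@c; y=(p[:2]-O)@[-c[1],c[0]]; dx,dz=x+100,p[2]-27
    tz=R_(s['tcp_rot']).apply([0,0,1]); a=np.arctan2(-tz[:2]@c,-tz[2])
    b=np.array([x,p[2]])-PZG*np.array([tz[:2]@c,tz[2]])
    th=np.arctan2(b[0]+100,b[1]-27)
    t=np.array([np.cos(th),-np.sin(th)])
    f=s['ft_force']; F=np.array([f[:2]@c,f[2]])
    return dict(rho=np.hypot(dx,dz),y=y,tilt=a+.2,theta=th+.2,rb=np.hypot(b[0]+100,b[1]-27),Ft=F@t,Fr=F@[t[1]*-1,t[0]],fy=f[:2]@[-c[1],c[0]],t=s['time'],gap=s['finger_gap'])
PZG=25
E
python3 -c "
from h import *
print(state())
for T in (-.06,.09,.18,.27,.36,.39):
  for rho in (125,): print(T, -rho*np.sin(T)/10, rho*(1-np.cos(T))/10,-np.degrees(T))"
```

```text
{'rho': np.float64(125.90580951517595), 'y': np.float64(-0.43195971638564773), 'tilt': np.float64(0.01183475706350659), 'theta': np.float64(0.014688033914701915), 'rb': np.float64(150.90568407928168), 'Ft': np.float64(0.3680700125726989), 'Fr': np.float64(1.8573247190056479), 'fy': np.float64(1.0309292442453803), 't': 10.25, 'gap': 16.133083309487784}
-0.06 0.7495500809930574 0.02249325080994763 3.437746770784939
0.09 -1.1234818649751381 0.05059083735007158 -5.156620156177409
0.18 -2.2378696678228023 0.2019538401484819 -10.313240312354818
0.27 -3.3341429586103892 0.4528637954263684 -15.469860468532229
0.36 -4.403427915938624 0.8012897040258149 -20.626480624709636
0.39 -4.752355189039518 0.9386367517835865 -22.345354010102106
```

Emit:
play_rows(
  motion=[
    [[0,0.2,0,0.9,0,0],[0,0.37,0,1.7,0,0],[0,0.37,0,1.7,0,0]],
  ],
)

```text
time: 10.55
tool_pos: [578.6, -146.4, 150.5]
tcp_rot: [-167.1, 0.0, 9.6]
ft_force: [-4.8, 11.9, 7.6]
finger_gap: 16.1
grip_force: 40.1
```

```bash
python3 -c "
from h import *
print({k:round(float(v),3) for k,v in state().items()})"
```

```text
{'rho': 125.864, 'y': -0.411, 'tilt': -0.024, 'theta': 0.001, 'rb': 150.854, 'Ft': 13.761, 'Fr': 4.998, 'fy': 2.804, 't': 10.55, 'gap': 16.079}
```

Emit:
play_rows(
  motion=[
    [[0,-1.12,0.05,-5.2,0,0],[0,-2.24,0.2,-10.3,0,0],[0,-3.33,0.45,-15.5,0,0],[0,-4.29,0.76,-20.05,0,0],[0,-4.58,0.87,-21.5,0,0]],
  ],
)

```text
time: 11.05
tool_pos: [570.8, -101.4, 151.1]
tcp_rot: [170.9, 0.0, 9.6]
ft_force: [-1.3, -3.0, -0.0]
finger_gap: 15.8
grip_force: 40.2
```

Emit:
play_rows(
  motion=[
    [[0,0,0,0,0,0],[0,0,0,0,0,0]],
  ],
)

```text
time: 11.25
tool_pos: [571.2, -103.2, 151.4]
tcp_rot: [171.1, 0.0, 9.5]
ft_force: [-2.4, -0.4, 3.8]
finger_gap: 15.7
grip_force: 40.7
```

```bash
cat > st.py <<'E'
from h import *
print({k:round(float(v),3) for k,v in state().items()})
E
python3 st.py
```

```text
{'rho': 125.945, 'y': -0.205, 'tilt': 0.355, 'theta': 0.356, 'rb': 150.945, 'Ft': -0.549, 'Fr': 3.775, 'fy': 2.464, 't': 11.25, 'gap': 15.705}
```

Emit:
play_rows(
  motion=[
    [[0,1.12,0.05,5.2,0,0],[0,2.24,0.2,10.3,0,0],[0,3.33,0.45,15.5,0,0],[0,4.29,0.76,20.05,0,0],[0,4.58,0.87,21.5,0,0]],
  ],
)

```text
time: 11.75
tool_pos: [578.7, -146.5, 150.4]
tcp_rot: [-166.6, -0.1, 9.4]
ft_force: [-6.6, 32.1, 13.6]
finger_gap: 16.1
grip_force: 42.1
```

Emit:
play_rows(
  motion=[
    [[0,0,0,0,0,0]],
  ],
)

```text
time: 11.85
tool_pos: [578.6, -146.3, 150.4]
tcp_rot: [-166.8, -0.0, 9.5]
ft_force: [-6.7, 20.5, 10.7]
finger_gap: 16.1
grip_force: 41.6
```

```bash
python3 st.py
```

```text
{'rho': 125.736, 'y': -0.427, 'tilt': -0.031, 'theta': 0.0, 'rb': 150.721, 'Ft': 23.056, 'Fr': 6.231, 'fy': 3.196, 't': 11.85, 'gap': 16.085}
```

Emit:
play_rows(
  motion=[
    [[0,-1.12,0.05,-5.2,0,0],[0,-2.24,0.2,-10.3,0,0],[0,-3.33,0.45,-15.5,0,0],[0,-4.29,0.76,-20.05,0,0],[0,-4.58,0.87,-21.5,0,0]],
  ],
)

```text
time: 12.35
tool_pos: [571.1, -102.8, 151.5]
tcp_rot: [170.9, -0.0, 9.5]
ft_force: [-3.6, -2.7, 3.4]
finger_gap: 15.8
grip_force: 41.2
```

Emit:
play_rows(
  motion=[
    [[0,0,0,0,0,0],[0,0,0,0,0,0]],
  ],
)

```text
time: 12.55
tool_pos: [571.3, -103.8, 151.6]
tcp_rot: [171.1, 0.0, 9.4]
ft_force: [-6.1, -0.4, 6.5]
finger_gap: 16.2
grip_force: 41.6
```

```bash
python3 st.py
```

```text
{'rho': 126.06, 'y': -0.234, 'tilt': 0.356, 'theta': 0.351, 'rb': 151.06, 'Ft': -0.333, 'Fr': 6.571, 'fy': 6.096, 't': 12.55, 'gap': 16.215}
```

Emit:
play_rows(
  motion=[
    [[0,1.12,0.05,5.2,0,0],[0,2.24,0.2,10.3,0,0],[0,3.33,0.45,15.5,0,0],[0,4.2,0.73,19.6,0,0],[0,4.4,0.8,20.6,0,0]],
  ],
)

```text
time: 13.05
tool_pos: [578.7, -146.8, 150.5]
tcp_rot: [-167.7, -0.1, 9.3]
ft_force: [-6.1, 21.0, 12.7]
finger_gap: 16.0
grip_force: 42.2
```

Emit:
play_rows(
  motion=[
    [[0,0,0,0,0,0]],
  ],
)

```text
time: 13.15
tool_pos: [578.6, -146.7, 150.5]
tcp_rot: [-167.9, -0.1, 9.4]
ft_force: [-5.0, 10.9, 7.8]
finger_gap: 15.9
grip_force: 41.9
```

```bash
python3 st.py
```

```text
{'rho': 125.938, 'y': -0.356, 'tilt': -0.011, 'theta': 0.001, 'rb': 150.936, 'Ft': 12.884, 'Fr': 5.396, 'fy': 3.175, 't': 13.15, 'gap': 15.933}
```

Emit:
play_rows(
  motion=[
    [[0,-1.12,0.05,-5.2,0,0],[0,-2.24,0.2,-10.3,0,0],[0,-3.33,0.45,-15.5,0,0],[0,-4.2,0.73,-19.6,0,0],[0,-4.47,0.82,-20.9,0,0]],
  ],
)

```text
time: 13.65
tool_pos: [571.2, -102.3, 151.5]
tcp_rot: [170.6, -0.0, 9.5]
ft_force: [-4.0, -4.0, 2.9]
finger_gap: 16.0
grip_force: 41.7
```

Emit:
play_rows(
  motion=[
    [[0,0,0,0,0,0],[0,0,0,0,0,0]],
  ],
)

```text
time: 13.85
tool_pos: [571.4, -103.2, 151.6]
tcp_rot: [170.8, -0.0, 9.4]
ft_force: [-3.8, -1.2, 4.8]
finger_gap: 16.0
grip_force: 42.1
```

```bash
python3 st.py
```

```text
{'rho': 126.14, 'y': -0.386, 'tilt': 0.361, 'theta': 0.356, 'rb': 151.139, 'Ft': -1.283, 'Fr': 4.706, 'fy': 3.953, 't': 13.85, 'gap': 15.957}
```

Emit:
play_rows(
  motion=[
    [[0,1.12,0.05,5.2,0,0],[0,2.24,0.2,10.3,0,0],[0,3.33,0.45,15.5,0,0],[0,4.2,0.73,19.6,0,0],[0,4.47,0.82,20.9,0,0]],
  ],
)

```text
time: 14.35
tool_pos: [578.8, -146.8, 150.4]
tcp_rot: [-167.8, -0.1, 9.3]
ft_force: [-5.9, 20.7, 11.9]
finger_gap: 16.1
grip_force: 42.6
```

Emit:
play_rows(
  motion=[
    [[0,0,0,0,0,0]],
  ],
)

```text
time: 14.45
tool_pos: [578.8, -146.6, 150.5]
tcp_rot: [-167.9, -0.1, 9.4]
ft_force: [-3.5, 10.9, 8.0]
finger_gap: 15.9
grip_force: 42.2
```

```bash
python3 st.py
```

```text
{'rho': 125.902, 'y': -0.529, 'tilt': -0.011, 'theta': 0.001, 'rb': 150.9, 'Ft': 12.694, 'Fr': 5.568, 'fy': 1.619, 't': 14.45, 'gap': 15.901}
```

Emit:
play_rows(
  motion=[
    [[0,-1.12,0.05,-5.2,0,0],[0,-2.24,0.2,-10.3,0,0],[0,-3.33,0.45,-15.5,0,0],[0,-4.2,0.73,-19.6,0,0],[0,-4.47,0.82,-20.9,0,0]],
  ],
)

```text
time: 14.95
tool_pos: [570.8, -101.8, 151.3]
tcp_rot: [170.6, 0.0, 9.5]
ft_force: [-5.1, -3.3, 2.8]
finger_gap: 16.0
grip_force: 42.0
```

Emit:
play_rows(
  motion=[
    [[0,0,0,0,0,0],[0,0,0,0,0,0],[0,0,0,0,0,0]],
  ],
)

```text
time: 15.25
tool_pos: [571.0, -103.1, 151.4]
tcp_rot: [170.8, 0.0, 9.4]
ft_force: [-6.5, -0.2, 5.6]
finger_gap: 16.0
grip_force: 42.4
```

```bash
python3 st.py
```

```text
{'rho': 125.953, 'y': -0.047, 'tilt': 0.361, 'theta': 0.358, 'rb': 150.953, 'Ft': -0.038, 'Fr': 5.616, 'fy': 6.477, 't': 15.25, 'gap': 16.04}
```

```bash
cat > st.py <<'E'
from h import *
def one():
    st=state(); s=sensors.sense(); c=np.radians(ANG); cy=np.array([-np.sin(c),np.cos(c),0])
    return st, s['wrist_torque']@cy
A=[]
for i in range(1):
    st,m=one(); A.append((st['Ft'],m))
print({k:round(float(v),3) for k,v in st.items()},'My',np.round(m,3),'qd',np.abs(sensors.sense()['qd']).max().round(2))
E
python3 st.py
```

```text
{'rho': 125.953, 'y': -0.047, 'tilt': 0.361, 'theta': 0.358, 'rb': 150.953, 'Ft': -0.038, 'Fr': 5.616, 'fy': 6.477, 't': 15.25, 'gap': 16.04} My -0.281 qd 0.33
```

Emit:
play_rows(
  motion=[
    [[0,1.12,0.05,5.2,0,0],[0,2.24,0.2,10.3,0,0],[0,3.33,0.45,15.5,0,0],[0,4.2,0.73,19.6,0,0],[0,4.47,0.82,20.9,0,0]],
  ],
)

```text
time: 15.75
tool_pos: [578.9, -146.8, 150.5]
tcp_rot: [-167.8, -0.1, 9.3]
ft_force: [-5.5, 20.7, 10.0]
finger_gap: 16.4
grip_force: 42.6
```

Emit:
play_rows(
  motion=[
    [[0,0,0,0,0,0]],
  ],
)

```text
time: 15.85
tool_pos: [578.8, -146.6, 150.5]
tcp_rot: [-168.0, -0.1, 9.4]
ft_force: [-4.8, 9.4, 7.6]
finger_gap: 16.1
grip_force: 42.2
```

```bash
python3 st.py
```

```text
{'rho': 125.912, 'y': -0.578, 'tilt': -0.01, 'theta': 0.001, 'rb': 150.911, 'Ft': 11.311, 'Fr': 5.442, 'fy': 3.168, 't': 15.85, 'gap': 16.067} My -1.716 qd 2.31
```

Emit:
play_rows(
  motion=[
    [[0,-1.12,0.05,-5.2,0,0],[0,-2.24,0.2,-10.3,0,0],[0,-3.33,0.45,-15.5,0,0],[0,-4.2,0.73,-19.6,0,0],[0,-4.47,0.82,-20.9,0,0]],
  ],
)

```text
time: 16.35
tool_pos: [570.9, -102.3, 151.4]
tcp_rot: [170.6, 0.0, 9.5]
ft_force: [-2.7, -6.2, 1.5]
finger_gap: 16.1
grip_force: 41.9
```

Emit:
play_rows(
  motion=[
    [[0,0,0,0,0,0],[0,0,0,0,0,0],[0,0,0,0,0,0]],
  ],
)

```text
time: 16.65
tool_pos: [571.1, -103.7, 151.6]
tcp_rot: [170.7, 0.0, 9.4]
ft_force: [-4.0, -3.1, 3.3]
finger_gap: 15.9
grip_force: 42.2
```

```bash
python3 st.py
```

```text
{'rho': 126.015, 'y': -0.089, 'tilt': 0.362, 'theta': 0.354, 'rb': 151.014, 'Ft': -2.916, 'Fr': 2.852, 'fy': 4.441, 't': 16.65, 'gap': 15.93} My 0.215 qd 0.19
```

Emit:
play_rows(
  motion=[
    [[0,1.12,0.05,5.2,0,0],[0,2.24,0.2,10.3,0,0],[0,3.33,0.45,15.5,0,0],[0,4.2,0.73,19.6,0,0],[0,4.47,0.82,20.9,0,0]],
  ],
)

```text
time: 17.15
tool_pos: [578.9, -146.8, 150.5]
tcp_rot: [-167.8, -0.1, 9.4]
ft_force: [-5.4, 19.5, 9.8]
finger_gap: 16.2
grip_force: 42.6
```

Emit:
play_rows(
  motion=[
    [[0,0,0,0,0,0]],
  ],
)

```text
time: 17.25
tool_pos: [578.8, -146.6, 150.5]
tcp_rot: [-168.0, -0.1, 9.4]
ft_force: [-3.8, 8.6, 5.2]
finger_gap: 15.9
grip_force: 42.2
```

```bash
python3 st.py
```

```text
{'rho': 125.922, 'y': -0.572, 'tilt': -0.009, 'theta': 0.002, 'rb': 150.92, 'Ft': 9.966, 'Fr': 3.323, 'fy': 2.347, 't': 17.25, 'gap': 15.887} My -1.566 qd 2.19
```

Emit:
play_rows(
  motion=[
    [[0,-1.12,0.05,-5.2,0,0],[0,-2.24,0.2,-10.3,0,0],[0,-3.33,0.45,-15.5,0,0],[0,-4.2,0.73,-19.6,0,0],[0,-4.5,0.83,-21.1,0,0]],
  ],
)

```text
time: 17.75
tool_pos: [570.9, -102.6, 151.5]
tcp_rot: [170.3, -0.0, 9.5]
ft_force: [-2.5, -9.3, -0.4]
finger_gap: 16.0
grip_force: 41.8
```

Emit:
play_rows(
  motion=[
    [[0,0,0,0,0,0],[0,0,0,0,0,0],[0,0,0,0,0,0]],
  ],
)

```text
time: 18.05
tool_pos: [571.2, -103.8, 151.6]
tcp_rot: [170.4, 0.0, 9.4]
ft_force: [-3.6, -5.7, 2.7]
finger_gap: 15.7
grip_force: 42.2
```

```bash
python3 st.py
```

```text
{'rho': 126.051, 'y': -0.077, 'tilt': 0.367, 'theta': 0.353, 'rb': 151.048, 'Ft': -5.386, 'Fr': 1.904, 'fy': 4.475, 't': 18.05, 'gap': 15.749} My 0.707 qd 0.2
```

Emit:
play_rows(
  motion=[
    [[0,0,0,0,0,0],[0,0,0,0,0,0],[0,0,0,0,0,0]],
  ],
)

```text
time: 18.35
tool_pos: [571.2, -104.0, 151.7]
tcp_rot: [170.4, -0.0, 9.4]
ft_force: [-2.9, -4.5, 3.4]
finger_gap: 16.0
grip_force: 42.2
```

```bash
python3 st.py
```

```text
{'rho': 126.068, 'y': -0.084, 'tilt': 0.367, 'theta': 0.352, 'rb': 151.065, 'Ft': -4.398, 'Fr': 2.8, 'fy': 3.618, 't': 18.35, 'gap': 15.957} My 0.677 qd 0.09
```

Against the free strokes (Ft about −0.5 N, and −0.28 N·m at stroke 4), the last two strokes each added about 3 N. That puts the squeeze at roughly 17–24 N, so I stop pumping, bring the handle back to rest and release it.

Emit:
play_rows(
  motion=[
    [[0,1.12,0.05,5.2,0,0],[0,2.24,0.2,10.3,0,0],[0,3.33,0.45,15.5,0,0],[0,4.2,0.73,19.6,0,0],[0,4.47,0.82,20.9,0,0]],
  ],
)

```text
time: 18.85
tool_pos: [578.5, -146.9, 150.4]
tcp_rot: [-168.1, -0.0, 9.3]
ft_force: [-5.5, 16.3, 8.5]
finger_gap: 16.0
grip_force: 42.5
```

Emit:
play_rows(
  motion=[
    [[0,0,0,0,0,0],[0,0,0,0,0,0],[0,0,0,0,0,0]],
  ],
)

```text
time: 19.15
tool_pos: [578.5, -146.7, 150.5]
tcp_rot: [-168.5, -0.0, 9.4]
ft_force: [-3.6, 3.2, 2.7]
finger_gap: 16.1
grip_force: 42.1
```

```bash
python3 st.py
```

```text
{'rho': 125.899, 'y': -0.235, 'tilt': -0.001, 'theta': 0.003, 'rb': 150.898, 'Ft': 4.195, 'Fr': 1.959, 'fy': 3.066, 't': 19.15, 'gap': 16.082} My -0.629 qd 0.43
```

Emit:
play_rows(
  motion=[
    [[0,0,0,0,0,0],[0,0,0,0,0,0],[0,0,0,0,0,0]],
  ],
  jaw=0.6,
)

```text
time: 19.45
tool_pos: [578.9, -147.1, 150.7]
tcp_rot: [-168.6, -0.1, 9.5]
ft_force: [-0.4, -0.0, -0.2]
finger_gap: 51.1
grip_force: 0.0
```

Emit:
play_rows(
  motion=[
    [[0,0,-2,0,0,0],[0,0,-5,0,0,0],[0,0,-8,0,0,0],[0,0,-12,0,0,0],[0,0,-15,0,0,0]],
  ],
)

```text
time: 19.95
tool_pos: [583.9, -176.5, 300.5]
tcp_rot: [-168.7, -0.1, 9.5]
ft_force: [0.3, 0.3, -0.2]
finger_gap: 51.4
grip_force: 0.0
```

Emit:
play_rows(
  motion=[
    [[0,5,0,0,0,0],[0,10,0,0,0,0],[0,15,0,0,0,0],[0,20,0,0,0,0],[0,20,0,0,0,0]],
  ],
)

```text
time: 20.45
tool_pos: [613.5, -374.9, 249.8]
tcp_rot: [-168.3, 0.4, 9.2]
ft_force: [0.5, -0.0, -1.4]
finger_gap: 51.5
grip_force: 0.0
```

```bash
python3 -c "
from h import *
s=sensors.sense();print(s['tool_pos'],s['time'])
snap('scene','s5');snap('top','t5')
a=cv2.imread('pics/s5.png')[170:280,190:410];b=cv2.imread('pics/t5.png')[185:260,170:370]
o=np.vstack([cv2.resize(a,(600,300),interpolation=2),cv2.resize(b,(800,300),interpolation=2)[:,:600]]);cv2.imwrite('pics/c5.png',np.clip(o*1.7,0,255).astype('uint8'))"
```

```text
[ 613.48842521 -374.87384494  249.83008665] 20.45
```

View pics/c5.png

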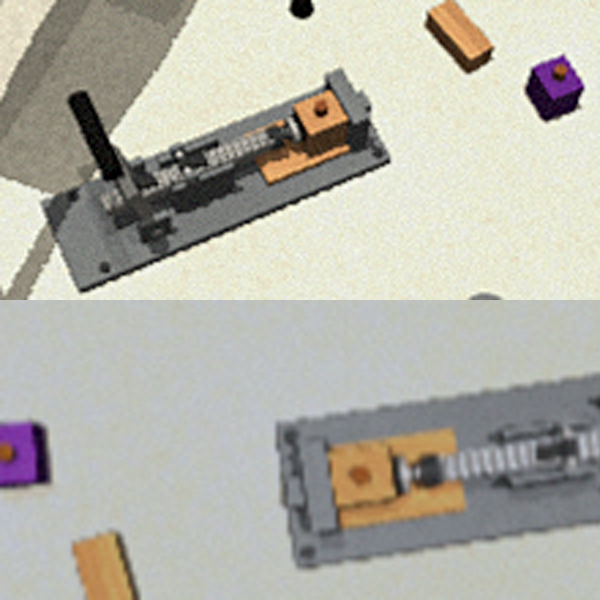

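The block is square and upright against the jaw, with the pad bearing on it. The handle is back at rest, the bystanders in view haven't moved, and the arm is clear.

```bash
python3 -c "
from h import *
print(job.hand_in())"
```

```text
the job is handed in; nothing more can be done
None
```

The block stands dowel up on the bed against the fixed jaw, clamped after six full strokes at an estimated 17–25 N judged by feel; the handle is back at its rest stop, the arm is clear, and the job is handed in with no result returned.

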